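Shut the resin tub, then open the hardener bottle whose thread hand is unknown

ROBOT

A 7-joint arm with a two-finger parallel gripper is mounted at the origin on a cart in front of the work surface, level with it; the furniture and walls round the work are solid. World frame = base frame: x ahead of the robot, y to its left, z up, the work surface at z = 0. Lengths are in m, angles in rad, forces in N, time in s.
With the tool pointing down it reaches from about 0.35 to 0.9 m from the base axis. Payload 8.1 kg.
Tool frame: the origin (TCP) lies midway between the tips of the shut fingers; the grasp point (between the pads) lies 19 mm behind it (tcp_to_grasp is the z of the grasp point in the tool frame, in m); z points along the fingers, y is the direction in which the jaws open and shut (so a half turn about z gives the same grasp; the last joint's range is limited). The gripper opens to 92 mm and grips with 3 to 60 N. Pads are 19 mm wide; open, the fingers measure 130 mm over their backs; the gripper's body (75 mm by 190 mm) begins 47 mm behind the grasp point.
Start: joints at [1.136, 0.434, 0.025, 1.573, -0.012, 1.134, -0.075], TCP at [0.204, -0.591, 0.194] pointing down, gripper open.
Joint ranges: [-2.62, 2.62], [-0.44, 2.09], [-1.27, 1.32], [0.08, 2.57], [-1.32, 4.46], [0.12, 2], [-2.74, 2.74]. Speed limits (rad/s): [2.22, 2.22, 3.01, 3.01, 3.14, 3.14, 3.14].

INTERFACE

Orientations are given as a 3x3 rotation matrix whose columns are the frame's x, y, z axes.
In Python, from plant import * gives the robot as it stands.
- The arm moves only by the tool play_rows, never from a script. Its argument "plan" is text: rows parted by semicolons, each of 6 numbers parted by spaces: the shift along the tool's x, y, z in units of 30 mm (1.0 is 30 mm), then the turn, a rotation vector about the tool's x, y, z in rad. In form: dx dy dz ax ay az; .... A call has exactly 8 rows; each row shifts and turns the commanded pose from where the row before left it, along the tool's axes as they then stand; what a row does not reach is not made up. A row lasts 1/10 s, in which the tool goes at most 50 mm and 8.59 degrees, less where a joint would pass 70% of its speed; a pose out of reach is approached as far as the arm can. A call is refused whole if a number of a shift passes 1 or a number of a turn 0.15, either way. A call with a gripper value outside its range is refused whole. "fingers" is the finger opening in mm, from 0 to 91.8, set as the call begins (left out, the last holds). The fingers move at their own pace and stop on an object; the grip force is fixed at half the most. Time passes only in rows, so rows that do not move let the fingers close, or fill a call up. It gives the time, the measured TCP pose, the force and the opening at its end, in the units of the state.
- get_obs(): the state, without advancing time (a new reading comes with each control period).
- camera(name): name is "scene" or "top" or "wrist"; returns (picture, depth): 384x512x3 uint8, blue, green, red; 384x512 float32, m along the optical axis (not along the pixel's ray), 0 where there is no reading.
- camera_model(name): a dict with "fx", "fy", "cx", "cy" (pixels), "extrinsics" (4x4, takes a point from world to camera coordinates). Camera axes: x right, y down, z forward; pixel columns grow to the right and rows downward; lengths in m; the calibration is good to about 2 mm. The wrist camera is an equidistant fisheye: a pixel r from the principal point sees the ray r / f radians off the axis. A picture is of the moment at which its call begins: read the wrist's pose just before it. camera_model takes no time and is no camera call; for the wrist camera it gives the pose at the moment of the call.
- sign_off(): hands the job in, once; it reports no verdict.
The state is a dict: "t": time; "joints": joint angles; "dq": joint speeds; "joint_torque": joint torques, N m; "tool_pos": TCP position; "orientation": TCP orientation; "contact_force": force on the tool from outside, world axes, zero at the start; "torque": the same for the moment, N m; "finger_gap": finger opening in m.
Only numpy, scipy, OpenCV 4.12 (cv2) and the standard library are available. Lean on these libraries where they do the work, as an engineer would, in place of code of your own. Each camera call takes 0.05 s, during which the arm holds its last target.

TASK

We are between the two parts of a glue mix: first press the blue lid, which lies loose on the white resin tub, straight down until it has snapped on fully and sits level, so that no hardener can get into the resin. Then unscrew the black cap of the hardener bottle that is held in the wooden clamp: nothing shows whether its thread is ordinary or left-hand, so try it both ways until it loosens, lift it off and finish still holding it in the gripper, well clear above the neck (a few centimetres). Leave the tub where it stands, the spare bottle shut and the other things on the bench alone.

Things in the scene. Friction and masses are not known exactly. Their poses are not given: they have to be found in the camera images.
- tub: white plastic resin tub with a blue band, 82 mm across, rim 75 mm high, 0.85 kg, standing loose on the bench. Origin: centre of its underside, z up.
- lid: blue push-on lid, 92 mm across. Origin: centre of its skirt's lower edge, z up; flat top 15.5 mm above it. At first it lies loose on six springy beads round the tub's rim, origin 71 mm above the tub's underside (top at 86 mm); fully seated 62.5 mm (top at 78 mm, stopped by the rim). 8 to 12 N pressed down at the middle snaps it on.
- clamp: wooden hand-screw clamp screwed to the bench: two pale jaws 150 mm long (its x), 42 mm high, dark turned handles, 206 mm over the handles (its y). Origin: on the bench, at the axis of the bottle that it grips.
- bottle_a: grey plastic hardener bottle, white label, orange stripe, 64 mm across, fixed, shoulder 102 mm high. Origin: centre of its underside on the bench, z up. bottle_a and bottle_b look alike: either may be the one in the clamp (to be opened); the other is a spare farther back. One has an ordinary thread, the other a left-hand thread.
- bottle_b: grey plastic hardener bottle, white label, orange stripe, 64 mm across, fixed, shoulder 102 mm high. Origin: centre of its underside on the bench, z up. bottle_a and bottle_b look alike: either may be the one in the clamp (to be opened); the other is a spare farther back. One has an ordinary thread, the other a left-hand thread.
- mouth_a (a point): centre of the open mouth of bottle_a, 132 mm above the bench, under its cap; the neck is 29 mm across (39 mm over its thread segments).
- mouth_b (a point): the same point of bottle_b.
- cap_a: black ribbed screw cap of bottle_a, 48 mm across, 28 mm high, 50 g. Origin: centre of its open lower edge, 107 mm above the bench while shut, z towards its top. Shut, it stands at its stop: turned the tightening way it is blocked within 5 degrees; the loosening way it turns against light friction (under 0.2 N m). Grip it round its upper 15 mm with 30 to 40 N.
- cap_b: the same cap on bottle_b. Both caps, seen in use: after 45 to 80 degrees of loosening turn the three lugs inside are clear of the thread and the cap lifts straight off; soon after that it meets the next stop, where it is still free. Once free it rises 1 to 2 mm by itself on its springy liner; until then it can be pulled up only about 1 mm.
- mix_cup: empty yellow mixing cup, 60 mm across, 55 mm high, bystander. Origin: centre of its underside.
- mallet: wooden mallet, 290 mm long, 70 mm high, lying, bystander. Origin: centre of its underside.
- block_plane: black block plane, 155 mm long, 51 mm high, bystander. Origin: centre of its underside.
- chisel_b: chisel with a wooden handle, 226 mm long, lying, bystander. Origin: centre of its underside.
There are look-alikes about, which are no part of the job. There is more than one size of the lid; the job needs the larger.

How it is judged:
By the outcome, as a careful person would: the job done as asked, in the order asked, and still so for the second after the job is handed in, while the arm keeps its last pose, push and grip.
It also fails if it takes over 48 s, if anything falls off the work surface, if the arm or the gripper's body presses on something with over 40 N, if the wrist force passes 120 N, or if a joint passes its speed limit or range.

## Working session

There is one attempt and no reset: what is moved stays moved. The work goes in short steps, Python scripts to look and compute and a tool call to move; the robot and the scene stay as the last step left them, time stands still between calls to the robot, and variables do not carry over. Pictures are saved under pics/ and viewed, and the job is handed in when it is done.

Besides the shell and the picture viewer there is one more tool, called after "Request:" in YAML: its name, and indented under it one key for each argument. play_rows: Moves the arm, as the interface text tells. Its arguments: {"type":"object","properties":{"plan":{"type":"string"},"fingers":{"type":"number"}},"required":["plan"]}

```bash
ls; mkdir -p pics; python3 - <<'E'
from plant import *
import cv2,numpy as np
o=get_obs()
for k in o: print(k,np.round(o[k],3).tolist())
for n in ("scene","top"):
    p,d=camera(n); cv2.imwrite(f"pics/{n}0.png",p); np.save(f"pics/{n}0.npy",d); np.save(f"pics/{n}0p.npy",p)
    m=camera_model(n); print(n,m['fx'],m['fy'],m['cx'],m['cy'],np.round(m['extrinsics'],4).tolist())
E
```

```text
pics
t 0.0
joints [1.136, 0.435, 0.025, 1.574, -0.012, 1.134, -0.075]
dq [0.001, -0.001, 0.0, 0.0, -0.001, 0.001, -0.001]
joint_torque [-0.0, -66.785, 0.985, -31.446, -0.061, 0.043, 0.0]
tool_pos [0.203, -0.59, 0.193]
orientation [[0.945, 0.326, -0.001], [0.326, -0.945, 0.001], [-0.0, -0.002, -1.0]]
contact_force [0.948, 0.378, 0.03]
torque [0.024, 0.004, -0.016]
finger_gap 0.092
scene 425.789114355251 425.789114355251 253.82750752760637 192.5461631184429 [[-0.7334, -0.6797, -0.0133, 0.5296], [-0.2927, 0.3333, -0.8962, 0.2153], [0.6136, -0.6534, -0.4434, 1.5257], [0.0, 0.0, 0.0, 1.0]]
top 366.5727179839909 366.5727179839909 254.09414763815056 190.03651777306453 [[0.0198, -0.9998, 0.0066, 0.1074], [-0.9782, -0.0208, -0.2067, 0.5782], [0.2067, -0.0024, -0.9784, 1.113], [0.0, 0.0, 0.0, 1.0]]
```

View pics/scene0.png

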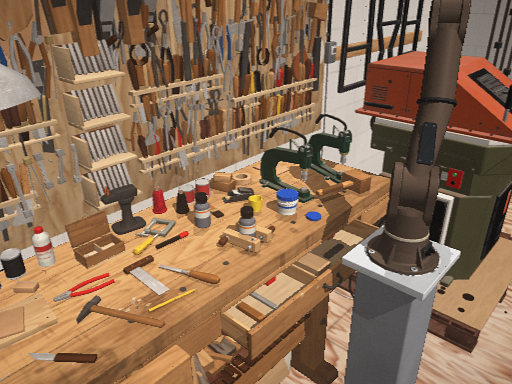

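View pics/top0.png

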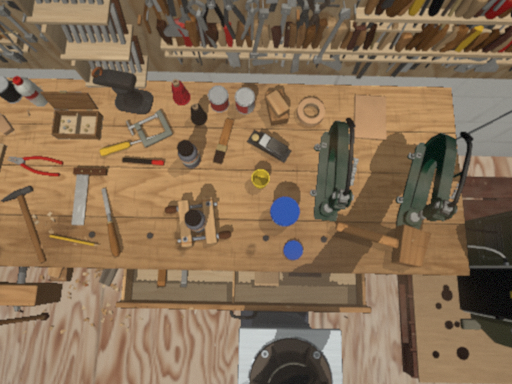

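The pictures show the tub with its large blue lid at top-view (285,211) and a smaller loose lid at (292,249). The clamped bottle's black cap is at (195,218), the spare bottle is at (188,152), the yellow cup is at (261,178), and a press stands right of the tub at about x=335.

```bash
cat > h.py <<'E'
import numpy as np,cv2
from plant import *
def rayplane(m,u,v,z):
    E=m['extrinsics'];R=E[:3,:3];t=E[:3,3]
    c=-R.T@t; d=R.T@np.array([(u-m['cx'])/m['fx'],(v-m['cy'])/m['fy'],1])
    return c+d*(z-c[2])/d[2]
def cloud(m,d):
    E=m['extrinsics'];v,u=np.mgrid[:d.shape[0],:d.shape[1]]
    P=np.stack([(u-m['cx'])/m['fx']*d,(v-m['cy'])/m['fy']*d,d],-1)
    return (P-E[:3,3])@E[:3,:3]
E
python3 - <<'E'
from h import *
for n in ("top","scene"):
    p=np.load(f"pics/{n}0p.npy");d=np.load(f"pics/{n}0.npy");m=camera_model(n)
    P=cloud(m,d); hsv=cv2.cvtColor(p,cv2.COLOR_BGR2HSV)
    blue=((hsv[...,0]>100)&(hsv[...,0]<130)&(hsv[...,1]>130)).astype(np.uint8)
    k,l,s,c=cv2.connectedComponentsWithStats(blue)
    for i in range(1,k):
        if s[i,4]>40:
            q=P[l==i]; q=q[d[l==i]>0]
            print(n,'blue',s[i],c[i].round(1),q.mean(0).round(3),np.percentile(q[:,2],[5,50,95]).round(3))
            for z in (.086,.0155): print('   plane',z,rayplane(m,*c[i],z).round(4))
    # top surfaces
    for zlo,zhi,nm in ((.080,.092,'lid'),(.128,.142,'cap')):
        mk=((P[...,2]>zlo)&(P[...,2]<zhi)&(P[...,0]>.3)&(P[...,0]<1)&(np.abs(P[...,1])<.5)&(d>0)).astype(np.uint8)
        k,l,s,c=cv2.connectedComponentsWithStats(mk)
        for i in range(1,k):
            if s[i,4]>25:
                q=P[l==i]; print(n,nm,s[i],c[i].round(1),'med',np.median(q,0).round(4),'mid',((q.min(0)+q.max(0))/2).round(4),'ext',np.ptp(q,axis=0).round(3),p[l==i].mean(0).round())
    # bench height
    q=P[(np.abs(P[...,2])<.03)&(P[...,0]>.3)&(P[...,0]<.8)&(np.abs(P[...,1])<.4)]; print(n,'bench',np.median(q[:,2]))
    r=cv2.resize(p[130:290,130:370] if n=="top" else p[170:270,170:350],None,fx=3.3 if n=="top" else 4.4,fy=3.3 if n=="top" else 4.4,interpolation=cv2.INTER_CUBIC); cv2.imwrite(f"pics/{n}0z.png",r)
E
```

```text
top blue [271 197  28  29 638] [284.5 211. ] [0.506 0.024 0.086] [0.083 0.086 0.089]
   plane 0.086 [0.5063 0.0239 0.086 ]
   plane 0.0155 [0.5171 0.0178 0.0155]
top blue [284 241  18  18 258] [292.6 249.6] [ 0.392 -0.009  0.011] [0.007 0.011 0.015]
   plane 0.086 [ 0.3887 -0.0007  0.086 ]
   plane 0.0155 [ 0.3922 -0.0084  0.0155]
top lid [172  85  12   8  32] [178.5  89.6] med [0.9022 0.3741 0.0873] mid [0.9095 0.3803 0.0864] ext [0.025 0.036 0.011] [ 38.  40. 124.]
top lid [191 104  10  10  42] [196.  109.4] med [0.8357 0.3135 0.0829] mid [0.8413 0.3177 0.085 ] ext [0.031 0.03  0.01 ] [36. 46. 56.]
top lid [431 136   7  26  42] [433.8 148.5] med [ 0.7173 -0.4554  0.0863] mid [ 0.72   -0.4555  0.0854] ext [0.082 0.024 0.011] [21. 28. 13.]
top lid [178 145  20  18  59] [190.1 156.5] med [0.6726 0.3186 0.0869] mid [0.6855 0.3343 0.0859] ext [0.055 0.061 0.012] [ 78.  88. 102.]
top lid [271 197  29  30 675] [285.  211.3] med [0.5055 0.0225 0.086 ] mid [0.5057 0.0223 0.086 ] ext [0.091 0.087 0.012] [164.  89.  57.]
top lid [185 210  21  21  60] [198.  222.5] med [0.4591 0.2822 0.0874] m
[... 2468 characters left out ...]
.9] med [ 0.9726 -0.1158  0.1361] mid [ 0.9737 -0.1049  0.1357] ext [0.029 0.082 0.012] [123. 134. 146.]
scene cap [189 155  16   8  38] [197.2 158.9] med [0.9811 0.1103 0.1357] mid [0.9861 0.101  0.1352] ext [0.027 0.085 0.013] [113. 126. 140.]
scene cap [262 154  18   8  47] [270.  157.9] med [ 0.7316 -0.1263  0.1345] mid [ 0.729  -0.1235  0.1349] ext [0.112 0.018 0.014] [40. 50. 46.]
scene cap [194 192  13   7  67] [200.3 194.9] med [0.6843 0.343  0.1337] mid [0.6895 0.3424 0.1325] ext [0.051 0.05  0.009] [39. 45. 56.]
scene cap [240 206  13   8  78] [246.1 209.1] med [0.4729 0.3102 0.1341] mid [0.4728 0.3045 0.1338] ext [0.046 0.048 0.012] [38. 47. 60.]
scene bench -0.0024830729622575326
```

View pics/top0z.png

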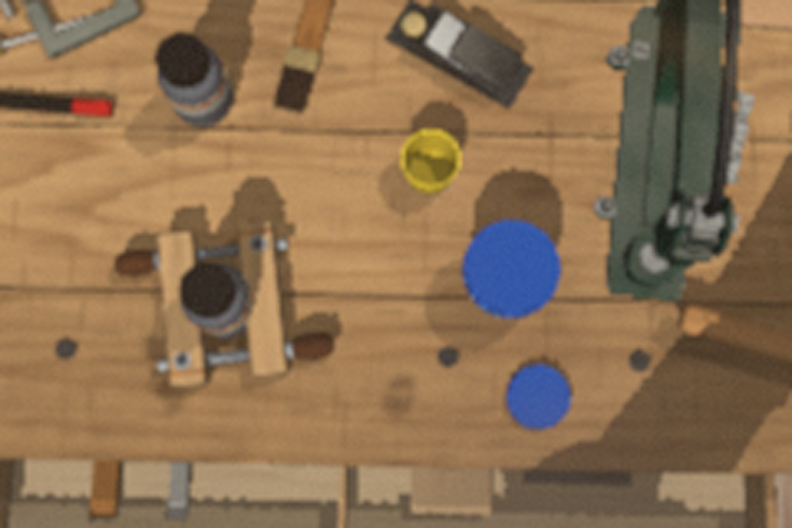

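View pics/scene0z.png

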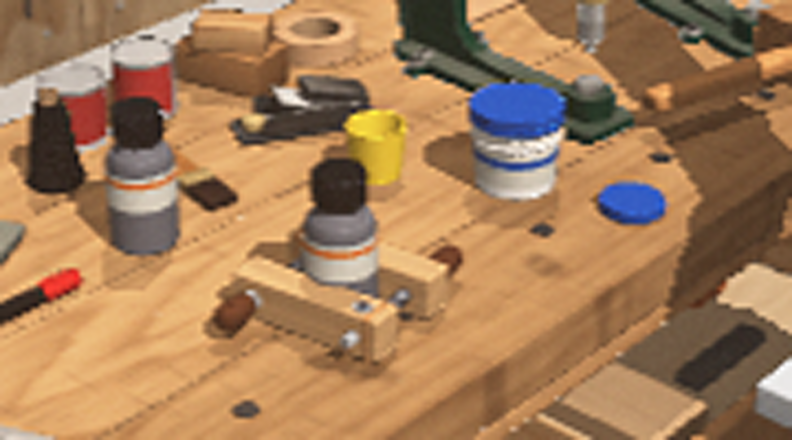

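```bash
python3 - <<'E'
from h import *
pts=[]
for n in ("top","scene"):
    d=np.load(f"pics/{n}0.npy");m=camera_model(n);P=cloud(m,d)
    pts.append(P[(d>0)])
q=np.concatenate(pts); q=q[(q[:,0]>.1)&(q[:,0]<.85)&(q[:,1]>-.7)&(q[:,1]<.4)&(q[:,2]>-.1)]
print('max z per cell; cols x .1..; rows y')
xs=np.arange(.1,.85,.05)
print('y\\x ',*[f"{x:5.2f}" for x in xs])
for y in np.arange(.35,-.71,-.05):
    r=[]
    for x in xs:
        s=q[(abs(q[:,0]-x-.025)<.025)&(abs(q[:,1]-y-.025)<.025)]
        r.append(f"{np.percentile(s[:,2],99)*1000:5.0f}" if len(s) else "    -")
    print(f"{y:5.2f}",*r)
E
```

```text
max z per cell; cols x .1..; rows y
y\x   0.10  0.15  0.20  0.25  0.30  0.35  0.40  0.45  0.50  0.55  0.60  0.65  0.70  0.75  0.80
 0.35     -   -80   -82     -     4    19    42    44    46     5     5   138   134     5     7
 0.30     -   -82   -82     -     3    43   104   140    47     6     5   140   140     5    99
 0.25     -   -82   -81     -     3     4    94   140    88    42     5    14    12     5    68
 0.20     -   -84   -81     -     4     4    46    43    37     4     5    15    15    14    14
 0.15     3   -83   -81     -     4     4    33     4     5     5     5     5     5     5     7
 0.10     5   -82   -79     -     4     4     4     5     4    55    57     5    40    25     4
 0.05    16   -81   -81     -     5     4     5    89    88    57    57     6    53    50    75
 0.00    18   -82   -80     -     4    16    13    90    90    84     5    35    48    22    79
-0.05    17   -81   -81     -     3    15    15    90    90     6     5     5     7     6    29
-0.10    14   -82   -80     -     4     4     5   153   253   221    19    15    24     9    29
-0.15    
[... 442 characters left out ...]
   6     5     5    13    15
-0.40     -     -     -     -    67    75    75   265   296   213    17     9     5     5     5
-0.45     -     -     -     -     4    73    75   258   301   303   303   296   242    14     5
-0.50     -     -     -     -     4     5     5     5     2   249   201   288   258   131     5
-0.55     -   244     -     -     5     5     5     5     4     6     4    15     4     2     6
-0.60     -     -     -     -     4     5     4     5     5     6     6     6     5     5     5
-0.65     -     -     -     -     -     -     -     -     -     -     -     -     -     -     -
-0.70     -     -     -     -     -     -     -     -     -     -     -     -     -     -     -
```

```bash
cat >> h.py <<'E'
def rows(p0,R0,p1,yaw1,n):
    # n rows to p1, yaw of tool x axis =yaw1 (rad), tool down
    from scipy.spatial.transform import Rotation as Ro
    R1=np.array([[np.cos(yaw1),np.sin(yaw1),0],[np.sin(yaw1),-np.cos(yaw1),0],[0,0,-1.]])
    rv=Ro.from_matrix(R0.T@R1).as_rotvec()
    R=R0.copy();out=[]
    dp=(np.array(p1)-p0)/n
    for i in range(n):
        out.append(np.r_[R.T@dp/.03,rv/n]); R=R@Ro.from_rotvec(rv/n).as_matrix()
    return out
def plan(p1,yawdeg,n,dec=2):
    o=get_obs(); r=rows(np.array(o['tool_pos']),np.array(o['orientation']),p1,np.radians(yawdeg),n)
    for x in r: print(' '.join(f"{v:.{dec}f}" for v in x),end='; ')
    print()
def st():
    o=get_obs(); R=np.array(o['orientation'])
    print('t',o['t'],'pos',np.round(o['tool_pos'],4),'yaw',np.degrees(np.arctan2(R[1,0],R[0,0])).round(2),'z',R[:,2].round(4),'F',np.round(o['contact_force'],2),'M',np.round(o['torque'],3),'gap',o['finger_gap'],'q',np.round(o['joints'],2))
E
python3 - <<'E'
from h import *
st()
# after lifting 5 rows of 28mm: pos z .334
o=get_obs()
r=rows(np.array([.204,-.591,.334]),np.array(o['orientation']),[.45,.02,.334],np.radians(92),24)
for x in r: print(' '.join(f"{v:.2f}" for v in x),end='; ')
E
```

```text
t 0.1 pos [ 0.2034 -0.5905  0.1933] yaw 19.01 z [-6.0e-04  1.2e-03 -1.0e+00] F [-0.18  0.33  0.58] M [-0.037 -0.058  0.066] gap 0.09196752405272565 q [ 1.14  0.44  0.02  1.57 -0.01  1.13 -0.08]
0.60 -0.69 0.00 -0.00 -0.00 -0.05; 0.64 -0.66 0.00 -0.00 -0.00 -0.05; 0.67 -0.62 0.00 -0.00 -0.00 -0.05; 0.70 -0.59 0.00 -0.00 -0.00 -0.05; 0.73 -0.55 0.00 -0.00 -0.00 -0.05; 0.76 -0.51 0.00 -0.00 -0.00 -0.05; 0.79 -0.47 0.00 -0.00 -0.00 -0.05; 0.81 -0.43 0.00 -0.00 -0.00 -0.05; 0.83 -0.38 0.00 -0.00 -0.00 -0.05; 0.85 -0.34 0.00 -0.00 -0.00 -0.05; 0.87 -0.29 0.00 -0.00 -0.00 -0.05; 0.88 -0.25 0.00 -0.00 -0.00 -0.05; 0.89 -0.20 0.00 -0.00 -0.00 -0.05; 0.90 -0.15 0.00 -0.00 -0.00 -0.05; 0.91 -0.10 0.00 -0.00 -0.00 -0.05; 0.91 -0.05 0.00 -0.00 -0.00 -0.05; 0.91 -0.01 0.00 -0.00 -0.00 -0.05; 0.91 0.04 0.00 -0.00 -0.00 -0.05; 0.91 0.09 0.00 -0.00 -0.00 -0.05; 0.90 0.14 0.00 -0.00 -0.00 -0.05; 0.90 0.19 0.00 -0.00 -0.00 -0.05; 0.88 0.23 0.00 -0.00 -0.00 -0.05; 0.87 0.28 0.00 -0.00 -0.00 -0.05; 0.85 0.33 0.00 -0.00 -0.00 -0.05;
```

Request:
play_rows:
  plan: "0 0 -0.9 0 0 0; 0 0 -0.95 0 0 0; 0 0 -0.95 0 0 0; 0 0 -0.95 0 0 0; 0 0 -0.92 0 0 0; 0.6 -0.69 0 0 0 -0.05; 0.64 -0.66 0 0 0 -0.05; 0.67 -0.62 0 0 0 -0.05"
  fingers: 0

```text
t: 0.9
tool_pos: [0.2349, -0.5136, 0.3338]
orientation: [[0.885, 0.465, -0.0], [0.465, -0.885, 0.0], [-0.0, -0.001, -1.0]]
contact_force: [0.2, -1.0, -0.2]
finger_gap: 0.0325
```

Request:
play_rows:
  plan: "0.7 -0.59 0 0 0 -0.05; 0.73 -0.55 0 0 0 -0.05; 0.76 -0.51 0 0 0 -0.05; 0.79 -0.47 0 0 0 -0.05; 0.81 -0.43 0 0 0 -0.05; 0.83 -0.38 0 0 0 -0.05; 0.85 -0.34 0 0 0 -0.05; 0.87 -0.29 0 0 0 -0.05"

```text
t: 1.7
tool_pos: [0.3216, -0.3105, 0.3341]
orientation: [[0.633, 0.774, -0.0], [0.774, -0.633, -0.0], [-0.0, 0.0, -1.0]]
contact_force: [-0.6, -0.2, 1.0]
finger_gap: 0.0002
```

Request:
play_rows:
  plan: "0.88 -0.25 0 0 0 -0.05; 0.89 -0.2 0 0 0 -0.05; 0.9 -0.15 0 0 0 -0.05; 0.91 -0.1 0 0 0 -0.05; 0.91 -0.05 0 0 0 -0.05; 0.91 0 0 0 0 -0.05; 0.91 0.04 0 0 0 -0.05; 0.91 0.09 0 0 0 -0.05"

```text
t: 2.5
tool_pos: [0.4123, -0.1109, 0.3342]
orientation: [[0.281, 0.96, 0.0], [0.96, -0.281, -0.0], [-0.0, 0.0, -1.0]]
contact_force: [0.7, 1.3, -0.7]
finger_gap: 0.0002
```

```bash
python3 - <<'E'
from h import *
st()
E
```

```text
t 2.5 pos [ 0.4123 -0.1109  0.3342] yaw 73.68 z [ 2.e-04 -1.e-04 -1.e+00] F [ 0.72  1.25 -0.69] M [-0.032 -0.123  0.01 ] gap 0.00023758947205826053 q [ 0.6   0.04 -0.47  1.75  0.02  1.35 -0.16]
```

```bash
python3 - <<'E'
from h import *
plan([.506,.024,.30],90,8)
E
```

```text
0.65 0.22 0.14 0.00 0.00 -0.04; 0.64 0.24 0.14 0.00 0.00 -0.04; 0.63 0.26 0.14 0.00 0.00 -0.04; 0.62 0.28 0.14 0.00 0.00 -0.04; 0.61 0.31 0.14 0.00 0.00 -0.04; 0.60 0.33 0.14 0.00 0.00 -0.04; 0.59 0.35 0.14 0.00 0.00 -0.04; 0.58 0.37 0.14 0.00 0.00 -0.04;
```

Request:
play_rows:
  plan: "0.65 0.22 0.14 0 0 -0.036; 0.64 0.24 0.14 0 0 -0.036; 0.63 0.26 0.14 0 0 -0.036; 0.62 0.28 0.14 0 0 -0.036; 0.61 0.31 0.14 0 0 -0.036; 0.6 0.33 0.14 0 0 -0.036; 0.59 0.35 0.14 0 0 -0.036; 0.58 0.37 0.14 0 0 -0.036"

```text
t: 3.3
tool_pos: [0.5068, 0.0226, 0.2998]
orientation: [[-0.001, 1.0, -0.001], [1.0, 0.001, 0.0], [0.0, -0.001, -1.0]]
contact_force: [0.5, -0.6, -0.1]
finger_gap: 0.0005
```

```bash
python3 - <<'E'
from h import *
st()
m=camera_model("wrist"); p,d=camera("wrist"); cv2.imwrite("pics/w1.png",p); np.save("pics/w1d.npy",d)
E_=m['extrinsics']; print({k:m[k] for k in m if k!='extrinsics'}, 'cam at',(-E_[:3,:3].T@E_[:3,3]).round(3), E_[2,:3].round(3))
np.save("pics/w1E.npy",E_)
E
```

```text
t 3.3 pos [0.5068 0.0226 0.2998] yaw 90.06 z [-5.e-04  2.e-04 -1.e+00] F [ 0.49 -0.61 -0.05] M [-0.062 -0.097 -0.012] gap 0.0004621028276792067 q [ 0.35  0.23 -0.62  1.64  0.14  1.31 -0.29]
{'fx': 297.3186396354542, 'fy': 297.3186396354542, 'cx': 255.48660199590927, 'cy': 189.75265733601452} cam at [0.507 0.095 0.492] [-0.    -0.276 -0.961]
```

View pics/w1.png

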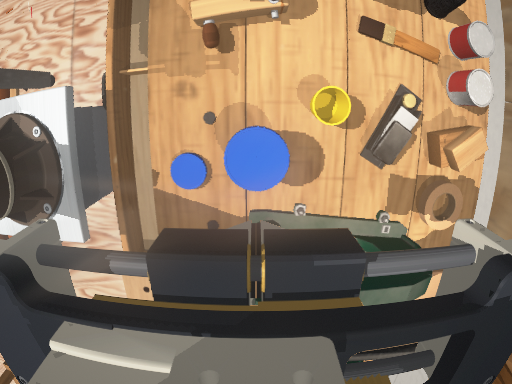

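The wrist view shows the large lid whole at (257,158), the small lid at (189,171), the cup at (331,105), and the shut fingers at (256,270). I'll fit a circle to the lid's edge on the z=0.086 plane.

```bash
cat >> h.py <<'E'
def fishplane(m,uv,z):
    uv=np.atleast_2d(uv).astype(float); K=np.array([[m['fx'],0,m['cx']],[0,m['fy'],m['cy']],[0,0,1]])
    n=cv2.fisheye.undistortPoints(uv[:,None],K,np.zeros(4))[:,0]
    R=m['extrinsics'][:3,:3];c=-R.T@m['extrinsics'][:3,3]
    d=np.c_[n,np.ones(len(n))]@R
    return c+d*((z-c[2])/d[:,2])[:,None]
def fitc(q):
    A=np.c_[2*q[:,:2],np.ones(len(q))]; s=np.linalg.lstsq(A,(q[:,:2]**2).sum(1),rcond=None)[0]
    r=np.sqrt(s[2]+s[0]**2+s[1]**2); return s[:2].round(4),r.round(4),np.abs(np.hypot(*(q[:,:2]-s[:2]).T)-r).max().round(4)
E
python3 - <<'E'
from h import *
m=camera_model("wrist"); m['extrinsics']=np.load("pics/w1E.npy"); p=cv2.imread("pics/w1.png")
h=cv2.cvtColor(p,cv2.COLOR_BGR2HSV); b=((h[...,0]>100)&(h[...,0]<130)&(h[...,1]>130)).astype(np.uint8)
for c in cv2.findContours(b,cv2.RETR_EXTERNAL,cv2.CHAIN_APPROX_NONE)[0]:
    if len(c)>60:
        for z in (.086,.0155): print(len(c),z,fitc(fishplane(m,c[:,0],z)))
b=((h[...,0]>22)&(h[...,0]<33)&(h[...,1]>200)).astype(np.uint8)
E
```

```text
100 0.086 (array([0.4106, 0.0064]), np.float64(0.0252), np.float64(0.0012))
100 0.0155 (array([ 0.3939, -0.0091]), np.float64(0.0295), np.float64(0.0014))
185 0.086 (array([0.5077, 0.0233]), np.float64(0.0444), np.float64(0.0012))
185 0.0155 (array([0.5079, 0.0107]), np.float64(0.0521), np.float64(0.0014))
```

Request:
play_rows:
  plan: "0.03 0 0.8 0 0 0; 0 0 1 0 0 0; 0 0 1 0 0 0; 0 0 1 0 0 0; 0 0 1 0 0 0; 0 0 1 0 0 0; 0 0 0.8 0 0 0; 0 0 0.27 0 0 0"

```text
t: 4.15
tool_pos: [0.5045, 0.0225, 0.0917]
orientation: [[0.0, 1.0, -0.004], [1.0, -0.0, 0.0], [0.0, -0.004, -1.0]]
contact_force: [-0.3, -0.0, -0.6]
finger_gap: 0.0003
```

Request:
play_rows:
  plan: "0 0 0.05 0 0 0; 0 0 0.05 0 0 0; 0 0 0.03 0 0 0; 0 0 0.03 0 0 0; 0 0 0.03 0 0 0; 0 0 0.03 0 0 0; 0 0 0.03 0 0 0; 0 0 0.03 0 0 0"

```text
t: 4.95
tool_pos: [0.506, 0.0222, 0.086]
orientation: [[0.001, 1.0, 0.0], [1.0, -0.001, -0.0], [-0.0, 0.0, -1.0]]
contact_force: [0.3, 0.3, -1.1]
finger_gap: 0.0005
```

Request:
play_rows:
  plan: "0.03 0 0.03 0 0 0; 0 0 0.03 0 0 0; 0 0 0.03 0 0 0; 0 0 0.03 0 0 0; 0 0 0.03 0 0 0; 0 0 0.03 0 0 0; 0 0 0.02 0 0 0; 0 0 0 0 0 0"

```text
t: 5.75
tool_pos: [0.5059, 0.0232, 0.0799]
orientation: [[0.001, 1.0, -0.0], [1.0, -0.001, -0.0], [-0.0, -0.0, -1.0]]
contact_force: [-0.3, 0.4, -0.4]
finger_gap: 0.0003
```

Request:
play_rows:
  plan: "0 0 0.03 0 0 0; 0 0 0.02 0 0 0; 0 0 0.02 0 0 0; 0 0 0.02 0 0 0; 0 0 0.02 0 0 0; 0 0 0 0 0 0; 0 0 0 0 0 0; 0 0 0 0 0 0"

```text
t: 6.55
tool_pos: [0.506, 0.0232, 0.0767]
orientation: [[0.001, 1.0, 0.0], [1.0, -0.001, -0.0], [-0.0, 0.0, -1.0]]
contact_force: [-0.1, 0.4, -0.4]
finger_gap: 0.0003
```

```bash
python3 - <<'E'
from h import *
st()
p,d=camera("wrist"); cv2.imwrite("pics/w2.png",p)
p,d=camera("scene"); cv2.imwrite("pics/s2.png",cv2.resize(p[150:250,230:350],None,fx=6,fy=6,interpolation=cv2.INTER_CUBIC))
E
```

```text
t 6.55 pos [0.506  0.0232 0.0767] yaw 89.94 z [ 0. -0. -1.] F [-0.15  0.42 -0.38] M [-0.079 -0.109 -0.039] gap 0.00030946421691793464 q [ 0.27  0.45 -0.56  1.96  0.32  0.82 -0.46]
```

View pics/w2.png

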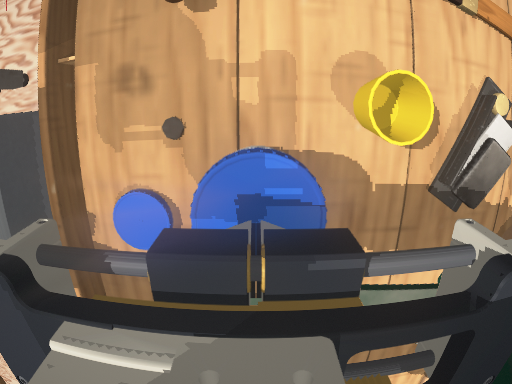

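View pics/s2.png

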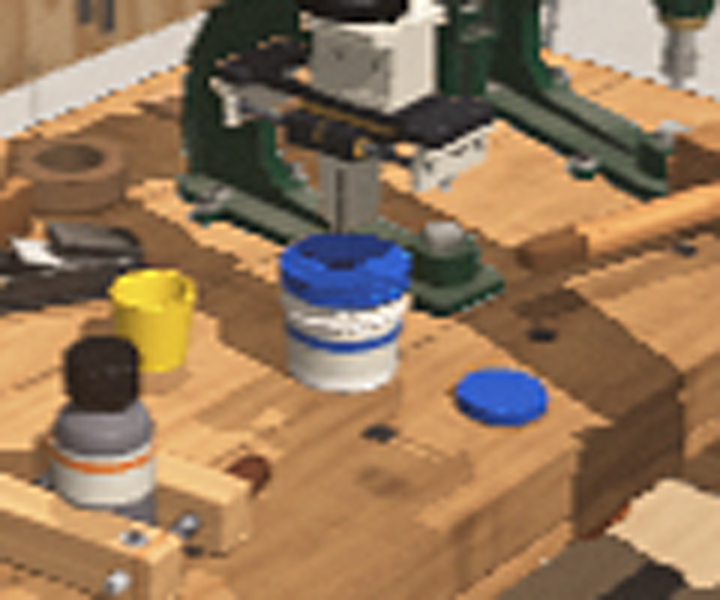

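```bash
python3 - <<'E'
from h import *
m=camera_model("scene"); p,d=camera("scene"); P=cloud(m,d)
# scene crop px: tip at (230+350/6, 150+225/6)
for v in range(172,206): 
    u=288; print(v,P[v,u].round(3),p[v,u])
E
```

```text
172 [0.481 0.056 0.196] [47 45 49]
173 [0.478 0.06  0.193] [35 35 37]
174 [0.473 0.066 0.192] [34 33 35]
175 [0.478 0.06  0.185] [35 36 38]
176 [0.476 0.062 0.182] [32 30 34]
177 [0.495 0.037 0.163] [ 91 101 107]
178 [0.5   0.031 0.155] [102 116 125]
179 [0.5   0.031 0.15 ] [102 116 122]
180 [0.498 0.033 0.147] [102 115 122]
181 [0.498 0.033 0.143] [102 114 124]
182 [0.496 0.036 0.14 ] [101 113 122]
183 [0.498 0.032 0.133] [101 111 121]
184 [0.497 0.034 0.13 ] [100 113 122]
185 [0.494 0.037 0.127] [102 114 123]
186 [0.494 0.037 0.123] [104 117 126]
187 [0.495 0.036 0.118] [103 118 128]
188 [ 0.616 -0.118  0.019] [70 89 93]
189 [ 0.528 -0.007  0.082] [115  55  40]
190 [0.517 0.007 0.086] [115  58  41]
191 [0.514 0.01  0.083] [113  57  43]
192 [0.505 0.022 0.086] [117  59  42]
193 [0.504 0.023 0.082] [77 45 39]
194 [0.494 0.035 0.085] [69 42 39]
195 [0.489 0.041 0.084] [169  80  49]
196 [0.483 0.05  0.085] [169  78  47]
197 [0.478 0.056 0.085] [177  86  52]
198 [0.476 0.058 0.081] [143  68  47]
199 [0.478 0.056 0.075] [158  78  50]
200 [0.476 0.058 0.072] [135  62  41]
201 [0.479 0.054 0.065] [124  93  80]
202 [0.482 0.05  0.058] [154 167 180]
203 [0.474 0.06  0.06 ] [191 204 214]
204 [0.478 0.055 0.052] [203 214 227]
205 [0.478 0.054 0.047] [153 164 174]
```

```bash
python3 - <<'E'
from h import *
import plant
print([k for k in dir(plant) if not k.startswith('__')], getattr(plant,'tcp_to_grasp',None))
o=get_obs(); m=camera_model("wrist"); E=m['extrinsics']
R=np.array(o['orientation']);t=np.array(o['tool_pos'])
K=np.array([[m['fx'],0,m['cx']],[0,m['fy'],m['cy']],[0,0,1]])
for x in (0,.0095):
  for z in (0,-.019,-.03,-.04,-.05,-.066):
    w=t+R@np.array([x,0,z]); c=E[:3,:3]@w+E[:3,3]
    print(x,z,cv2.fisheye.projectPoints(c[None,None],np.zeros(3),np.zeros(3),K,np.zeros(4))[0].ravel().round(1),'depth',c[2].round(3))
p,d=camera("wrist")
for v in range(205,310,5): print(v,[ (d[v,u].round(3)) for u in (235,250,256,262,280)])
cv2.imwrite("pics/w3.png",cv2.resize(p[180:320,190:330],None,fx=5,fy=4.2,interpolation=cv2.INTER_CUBIC))
E
```

```text
['Unreachable', 'camera', 'camera_model', 'get_obs', 'sign_off', 'tcp_to_grasp'] -0.0188
0 0 [255.8 214.4] depth 0.204
0 -0.019 [255.8 225.1] depth 0.186
0 -0.03 [255.8 232.3] depth 0.176
0 -0.04 [255.9 239.5] depth 0.166
0 -0.05 [255.9 247.6] depth 0.156
0 -0.066 [255.9 262.6] depth 0.141
0.0095 0 [255.8 201.3] depth 0.202
0.0095 -0.019 [255.8 211. ] depth 0.184
0.0095 -0.03 [255.8 217.5] depth 0.173
0.0095 -0.04 [255.8 224. ] depth 0.163
0.0095 -0.05 [255.9 231.4] depth 0.154
0.0095 -0.066 [255.9 245.2] depth 0.138
205 [np.float32(0.192), np.float32(0.192), np.float32(0.193), np.float32(0.192), np.float32(0.192)]
210 [np.float32(0.192), np.float32(0.193), np.float32(0.192), np.float32(0.192), np.float32(0.192)]
215 [np.float32(0.194), np.float32(0.194), np.float32(0.193), np.float32(0.195), np.float32(0.193)]
220 [np.float32(0.195), np.float32(0.169), np.float32(0.195), np.float32(0.169), np.float32(0.194)]
225 [np.float32(0.162), np.float32(0.162), np.float32(0.167), np.float32(0.162), np.float32(0.194)]
230 [np.float32(0.092), np.float32(0.155), np.float32(0.159), np.float32(0.15
[... 814 characters left out ...]
77)]
275 [np.float32(0.078), np.float32(0.086), np.float32(0.085), np.float32(0.082), np.float32(0.078)]
280 [np.float32(0.078), np.float32(0.087), np.float32(0.087), np.float32(0.081), np.float32(0.078)]
285 [np.float32(0.078), np.float32(0.088), np.float32(0.129), np.float32(0.082), np.float32(0.077)]
290 [np.float32(0.079), np.float32(0.087), np.float32(0.128), np.float32(0.083), np.float32(0.079)]
295 [np.float32(0.08), np.float32(0.13), np.float32(0.131), np.float32(0.115), np.float32(0.079)]
300 [np.float32(0.08), np.float32(0.298), np.float32(0.297), np.float32(0.116), np.float32(0.08)]
305 [np.float32(0.078), np.float32(0.079), np.float32(0.078), np.float32(0.078), np.float32(0.077)]
```

View pics/w3.png

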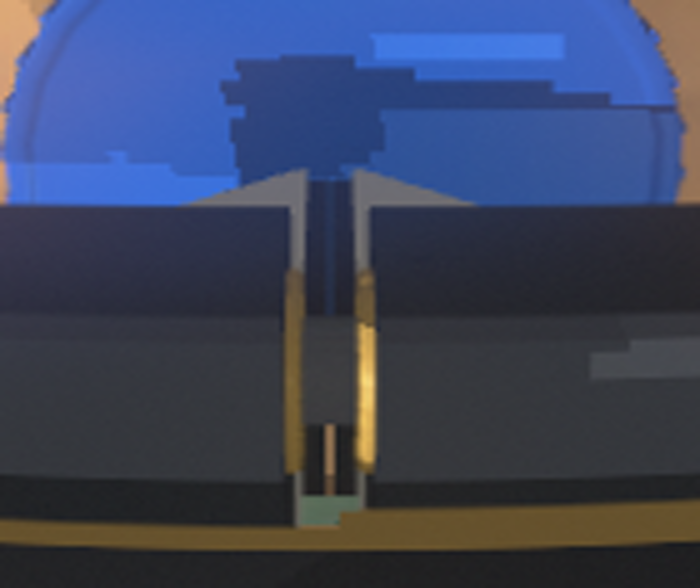

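The tips show at row 220 (depth about 0.17), so they end about 33 mm behind the reported TCP. The scene view gives 35–40 mm. The lid is untouched at 0.086, so I'll lower gently until I feel contact.

Request:
play_rows:
  plan: "0 -0.02 0.1 0 0 0; 0 0 0.1 0 0 0; 0 0 0.1 0 0 0; 0 0 0.1 0 0 0; 0 0 0.07 0 0 0; 0 0 0.05 0 0 0; 0 0 0.05 0 0 0; 0 0 0.05 0 0 0"

```text
t: 7.55
tool_pos: [0.5054, 0.0232, 0.058]
orientation: [[0.001, 1.0, 0.0], [1.0, -0.001, -0.0], [-0.0, 0.0, -1.0]]
contact_force: [-0.1, -0.1, -0.8]
finger_gap: 0.0006
```

Request:
play_rows:
  plan: "0 0 0.03 0 0 0; 0 0 0.02 0 0 0; 0 0 0.02 0 0 0; 0 0 0.02 0 0 0; 0 0 0.02 0 0 0; 0 0 0.02 0 0 0; 0 0 0.02 0 0 0; 0 0 0 0 0 0"

```text
t: 8.35
tool_pos: [0.5053, 0.0232, 0.0535]
orientation: [[0.001, 1.0, -0.0], [1.0, -0.001, -0.0], [-0.0, -0.0, -1.0]]
contact_force: [-1.4, -0.1, 0.2]
finger_gap: 0.0004
```

Request:
play_rows:
  plan: "0 0.05 0 0 0 0; 0 0 0.02 0 0 0; 0 0 0.02 0 0 0; 0 0 0.02 0 0 0; 0 0 0.02 0 0 0; 0 0 0.02 0 0 0; 0 0 0 0 0 0; 0 0 0 0 0 0"

```text
t: 9.15
tool_pos: [0.5085, 0.0235, 0.0514]
orientation: [[0.001, 1.0, 0.003], [1.0, -0.001, 0.0], [0.0, 0.003, -1.0]]
contact_force: [4.0, -0.2, 6.9]
finger_gap: 0.0005
```

Request:
play_rows:
  plan: "0 0 0.02 0 0 0; 0 0 0.02 0 0 0; 0 0 0.02 0 0 0; 0 0 0.02 0 0 0; 0 0 0 0 0 0; 0 0 0 0 0 0; 0 0 0 0 0 0; 0 0 0 0 0 0"

```text
t: 9.95
tool_pos: [0.5062, 0.023, 0.0478]
orientation: [[0.001, 1.0, -0.001], [1.0, -0.001, -0.0], [-0.0, -0.001, -1.0]]
contact_force: [0.6, -0.7, -0.8]
finger_gap: 0.0004
```

Request:
play_rows:
  plan: "0 0 0.02 0 0 0; 0 0 0.02 0 0 0; 0 0 0.02 0 0 0; 0 0 0.02 0 0 0; 0 0 0.02 0 0 0; 0 0 0.02 0 0 0; 0 0 0 0 0 0; 0 0 0 0 0 0"

```text
t: 10.75
tool_pos: [0.5069, 0.0232, 0.0456]
orientation: [[0.001, 1.0, 0.0], [1.0, -0.001, -0.001], [-0.001, 0.0, -1.0]]
contact_force: [-4.3, -1.4, 15.7]
finger_gap: 0.0005
```

```bash
python3 - <<'E'
from h import *
st()
m=camera_model("wrist");p,d=camera("wrist"); cv2.imwrite("pics/w4.png",p)
E
```

```text
t 10.75 pos [0.5069 0.0232 0.0456] yaw 89.94 z [ 4.e-04 -7.e-04 -1.e+00] F [-4.26 -1.44 15.66] M [-0.207  0.98  -0.016] gap 0.0004929857240945231 q [ 0.25  0.49 -0.53  1.99  0.36  0.75 -0.5 ]
```

View pics/w4.png

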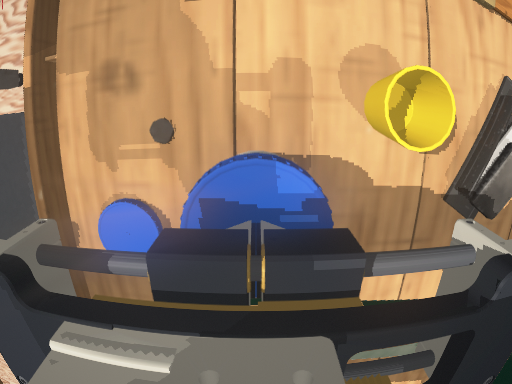

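Request:
play_rows:
  plan: "0 0 0.02 0 0 0; 0 0 0 0 0 0; 0 0 0 0 0 0; 0 0 -0.1 0 0 0; 0 0 -0.6 0 0 0; 0 0 -1 0 0 0; 0 0 -1 0 0 0; 0 0 -1 0 0 0"

```text
t: 11.6
tool_pos: [0.5066, 0.0233, 0.1561]
orientation: [[0.001, 1.0, -0.0], [1.0, -0.001, 0.0], [0.0, -0.0, -1.0]]
contact_force: [0.1, 0.6, -0.2]
finger_gap: 0.0005
```

Request:
play_rows:
  plan: "0.5 0 -1 0 0 0; 1 0 -1 0 0 0; 1 0 -0.7 0 0 0; 1 0 0 0 0 0; 0.5 0 0 0 0 0; 0 0 0 0 0 0; 0 0 0 0 0 0; 0 0 0 0 0 0"
  fingers: 91.8

```text
t: 12.4
tool_pos: [0.5071, 0.1417, 0.2357]
orientation: [[0.003, 1.0, -0.001], [1.0, -0.003, -0.001], [-0.001, -0.001, -1.0]]
contact_force: [-0.6, -0.3, -0.6]
finger_gap: 0.0596
```

```bash
python3 - <<'E'
from h import *
st()
for n in ("top","scene"):
    m=camera_model(n);p,d=camera(n); P=cloud(m,d); cv2.imwrite(f"pics/{n}5.png",p)
    h=cv2.cvtColor(p,cv2.COLOR_BGR2HSV); b=((h[...,0]>100)&(h[...,0]<130)&(h[...,1]>130)&(d>0)&(P[...,0]>.44)&(P[...,0]<.57)&(abs(P[...,1]-.02)<.07))
    d0=np.load(f"pics/{n}0.npy");P0=cloud(m,d0)
    b&=(P[...,2]>.068)
    print(n,b.sum(),np.median(P[b],0).round(4),'before, same px',np.median(P0[b],0).round(4))
    q=P[b]; print('plane',np.linalg.lstsq(np.c_[q[:,:2]-[.507,.0235],np.ones(len(q))],q[:,2],rcond=None)[0].round(4))
    if n=="scene": cv2.imwrite("pics/s5.png",cv2.resize(p[170:250,230:350],None,fx=6,fy=6,interpolation=cv2.INTER_CUBIC))
    else: cv2.imwrite("pics/t5.png",cv2.resize(p[130:290,130:370],None,fx=3.3,fy=3.3,interpolation=cv2.INTER_CUBIC))
m=camera_model("wrist");p,d=camera("wrist"); cv2.imwrite("pics/w5.png",p); np.save("pics/w5E.npy",m['extrinsics']);np.save("pics/w5d.npy",d)
E
```

```text
t 12.4 pos [0.5071 0.1417 0.2357] yaw 89.85 z [-5.e-04 -9.e-04 -1.e+00] F [-0.55 -0.34 -0.59] M [ 0.009 -0.123 -0.   ] gap 0.05958327108629024 q [ 0.13  0.32 -0.65  1.71  0.21  1.19 -0.58]
top 0 [nan nan nan] before, same px [nan nan nan]
plane [0. 0. 0.]
scene 190 [0.4994 0.0337 0.0753] before, same px [0.4934 0.0426 0.082 ]
plane [ 0.0193 -0.0092  0.0754]
  return _methods._mean(a, axis=axis, dtype=dtype,
  ret = um.true_divide(
```

View pics/s5.png

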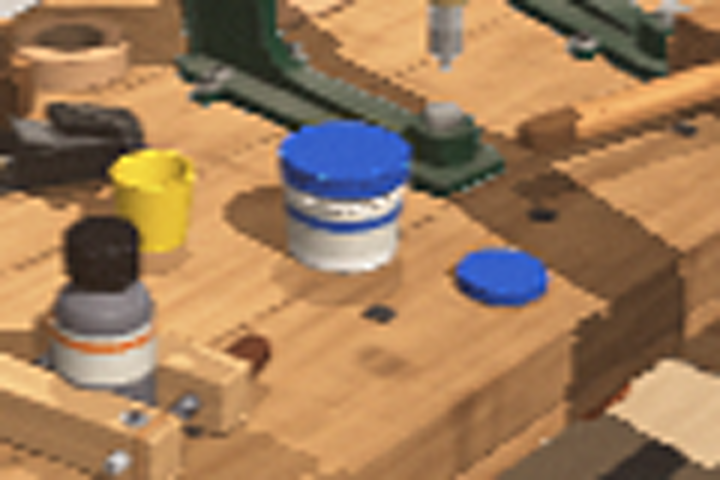

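View pics/w5.png

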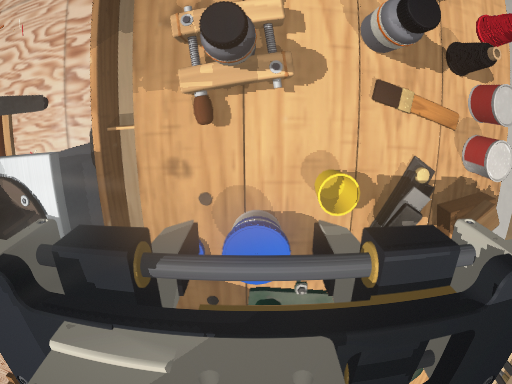

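```bash
cat >> h.py <<'E'
def fcloud(m,d):
    v,u=np.mgrid[:d.shape[0],:d.shape[1]]; K=np.array([[m['fx'],0,m['cx']],[0,m['fy'],m['cy']],[0,0,1]])
    n=cv2.fisheye.undistortPoints(np.stack([u,v],-1).reshape(-1,1,2).astype(float),K,np.zeros(4))[:,0]
    P=np.c_[n,np.ones(len(n))]*d.reshape(-1,1)
    return ((P-m['extrinsics'][:3,3])@m['extrinsics'][:3,:3]).reshape(*d.shape,3)
E
python3 - <<'E'
from h import *
m=camera_model("wrist"); m['extrinsics']=np.load("pics/w5E.npy"); d=np.load("pics/w5d.npy"); p=cv2.imread("pics/w5.png")
P=fcloud(m,d); h=cv2.cvtColor(p,cv2.COLOR_BGR2HSV)
b=((h[...,0]>100)&(h[...,0]<130)&(h[...,1]>130)&(d>0)&(P[...,2]>.06)&(P[...,0]>.44)&(P[...,0]<.57))
q=P[b];q=q[q[:,2]>.073]; print('lid',len(q),np.percentile(q[:,2],[10,50,90]).round(4),'plane',np.linalg.lstsq(np.c_[q[:,:2]-[.507,.0235],np.ones(len(q))],q[:,2],rcond=None)[0].round(4))
b=((P[...,2]>.128)&(P[...,2]<.145)&(d>0)).astype(np.uint8); b[150:]=0
k,l,s,c=cv2.connectedComponentsWithStats(b)
for i in range(1,k):
    if s[i,4]>100:
        q=P[l==i]; print(s[i],np.median(q,0).round(4))
        cc=cv2.findContours((l==i).astype(np.uint8),cv2.RETR_EXTERNAL,cv2.CHAIN_APPROX_NONE)[0][0][:,0]
        print(fitc(fishplane(m,cc,.135)))
        t=q[q[:,2]>.1325]; print(t[:,:2].min(0),t[:,:2].max(0))
E
```

```text
lid 1649 [0.0784 0.0793 0.0803] plane [-4.000e-04  9.135e-01  6.530e-02]
[ 199    1   49   46 1696] [0.4761 0.2989 0.1374]
(array([0.4757, 0.2999]), np.float64(0.0235), np.float64(0.0014))
[0.45172291 0.27662737] [0.49924543 0.32416683]
[403   0  38  31 957] [0.6885 0.3297 0.1373]
(array([0.6904, 0.3313]), np.float64(0.0226), np.float64(0.0074))
[0.66749803 0.31108212] [0.7143777  0.35050458]
```

Request:
play_rows:
  plan: "0.4 -0.13 0 0 0 0; 0.5 -0.13 0 0 0 0; 0.5 -0.13 0 0 0 0; 0.5 -0.13 0 0 0 0; 0.5 -0.13 0 0 0 0; 0.5 -0.13 0 0 0 0; 0.1 -0.13 0 0 0 0; 0 -0.13 0 0 0 0"

```text
t: 13.35
tool_pos: [0.4752, 0.2339, 0.2359]
orientation: [[-0.0, 1.0, -0.0], [1.0, 0.0, 0.0], [0.0, -0.0, -1.0]]
contact_force: [-0.5, -0.0, 0.0]
finger_gap: 0.0917
```

```bash
cat > cap.py <<'E'
from h import *
import sys
n=sys.argv[1]; st()
m=camera_model("wrist");p,d=camera("wrist"); cv2.imwrite(f"pics/{n}.png",p); P=fcloud(m,d)
b=((P[...,2]>.130)&(P[...,2]<.145)&(d>0)).astype(np.uint8); b[215:]=0
k,l,s,c=cv2.connectedComponentsWithStats(b)
for i in range(1,k):
    if s[i,4]>200:
        q=P[l==i]; cc=cv2.findContours((l==i).astype(np.uint8),cv2.RETR_EXTERNAL,cv2.CHAIN_APPROX_NONE)[0][0][:,0]
        print(s[i],np.median(q,0).round(4),fitc(fishplane(m,cc,.135)))
E
python3 cap.py w6
```

```text
t 13.35 pos [0.4752 0.2339 0.2359] yaw 90.01 z [-3.e-04  1.e-04 -1.e+00] F [-0.47 -0.03  0.04] M [-0.074 -0.142 -0.006] gap 0.09174733883987377 q [-0.03  0.33 -0.69  1.7   0.22  1.19 -0.77]
[ 429   72   35   43 1112] [0.6876 0.3352 0.1374] (array([0.6901, 0.3354]), np.float64(0.0241), np.float64(0.002))
[ 232   88   49   50 1777] [0.4756 0.3005 0.1375] (array([0.4753, 0.3008]), np.float64(0.023), np.float64(0.0014))
```

View pics/w6.png

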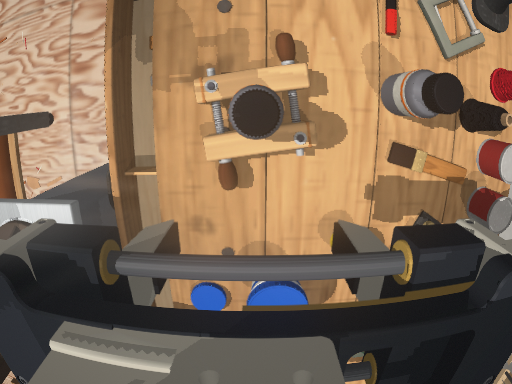

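Request:
play_rows:
  plan: "0.5 0 0 0 0 0; 0.8 0 0.3 0 0 0; 0.72 0 0.6 0 0 0; 0.2 0 0.8 0 0 0; 0 0 0.8 0 0 0; 0 0 0.8 0 0 0; 0 0 0.5 0 0 0; 0 0 0.2 0 0 0"

```text
t: 14.2
tool_pos: [0.4755, 0.2995, 0.1146]
orientation: [[0.001, 1.0, -0.002], [1.0, -0.001, -0.001], [-0.001, -0.002, -1.0]]
contact_force: [-0.1, -0.3, -0.5]
finger_gap: 0.0917
```

```bash
python3 - <<'E'
from h import *
st()
p,d=camera("wrist"); cv2.imwrite("pics/w7.png",p)
p,d=camera("scene"); cv2.imwrite("pics/s7.png",cv2.resize(p[160:260,190:310],None,fx=6,fy=6,interpolation=cv2.INTER_CUBIC))
E
```

```text
t 14.2 pos [0.4755 0.2995 0.1146] yaw 89.92 z [-0.0017 -0.0011 -1.    ] F [-0.09 -0.31 -0.5 ] M [-0.053 -0.157 -0.05 ] gap 0.09170836374461502 q [-0.2   0.5  -0.65  1.78  0.35  0.98 -0.99]
```

View pics/w7.png

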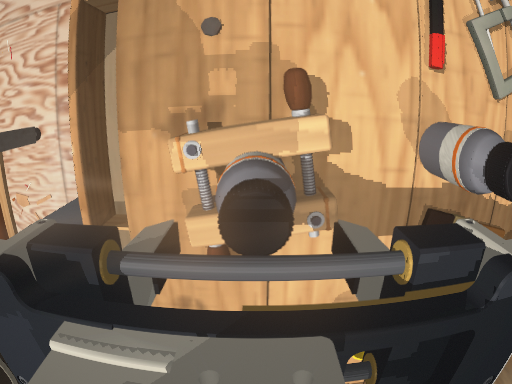

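View pics/s7.png

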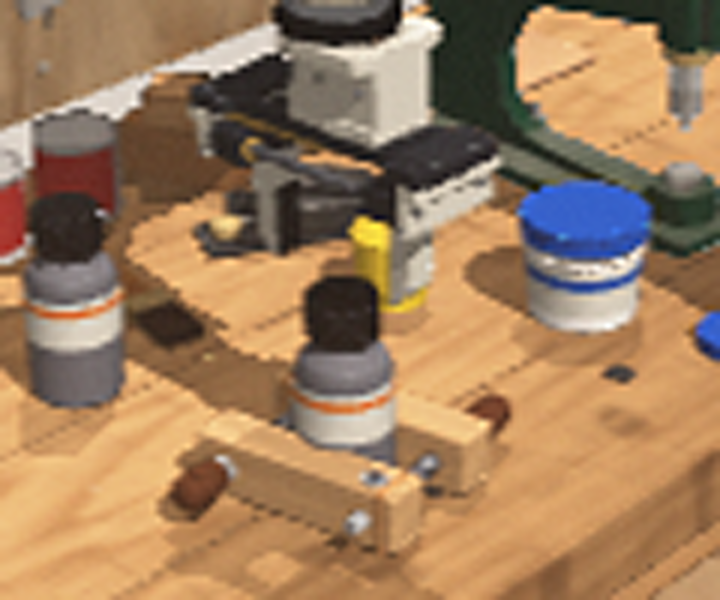

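The fingers straddle the cap symmetrically, with the cap at wrist pixel (256,215) and their tips still above it. I'll lower 36 mm and close.

Request:
play_rows:
  plan: "0.03 0 0.4 0 0 0; 0 0 0.4 0 0 0; 0 0 0.2 0 0 0; 0 0 0.1 0 0 0; 0 0 0.1 0 0 0; 0 0 0 0 0 0; 0 0 0 0 0 0; 0 0 0 0 0 0"

```text
t: 15.1
tool_pos: [0.4761, 0.3009, 0.0803]
orientation: [[0.001, 1.0, 0.0], [1.0, -0.001, 0.0], [0.0, 0.0, -1.0]]
contact_force: [0.0, 0.3, 0.3]
finger_gap: 0.0916
```

Request:
play_rows:
  plan: "0 0 0 0 0 0; 0 0 0 0 0 0; 0 0 0 0 0 0; 0 0 0 0 0 0; 0 0 0 0 0 0; 0 0 0 0 0 0; 0 0 0 0 0 0; 0 0 0 0 0 0"
  fingers: 35

```text
t: 15.9
tool_pos: [0.4758, 0.3007, 0.08]
orientation: [[0.001, 1.0, -0.0], [1.0, -0.001, -0.0], [-0.0, -0.0, -1.0]]
contact_force: [-0.4, -1.4, -0.2]
finger_gap: 0.0475
```

```bash
python3 - <<'E'
from h import *
st()
p,d=camera("wrist"); cv2.imwrite("pics/w8.png",p)
m=camera_model("scene");p,d=camera("scene"); P=cloud(m,d); cv2.imwrite("pics/s8.png",cv2.resize(p[160:260,190:310],None,fx=6,fy=6,interpolation=cv2.INTER_CUBIC))
E
```

```text
t 15.9 pos [0.4758 0.3007 0.08  ] yaw 89.94 z [-2.e-04 -1.e-04 -1.e+00] F [-0.41 -1.36 -0.15] M [-0.04   0.026 -0.003] gap 0.0474983172704083 q [-0.21  0.54 -0.63  1.82  0.39  0.91 -1.02]
```

View pics/s8.png

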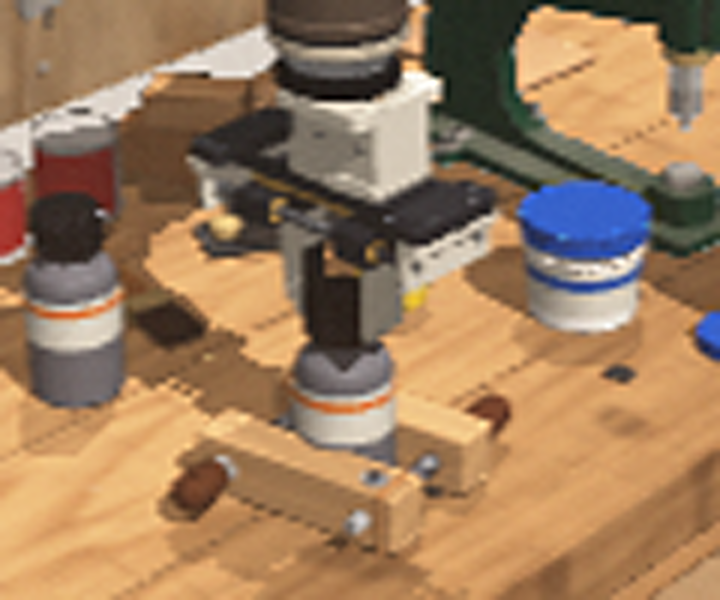

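View pics/w8.png

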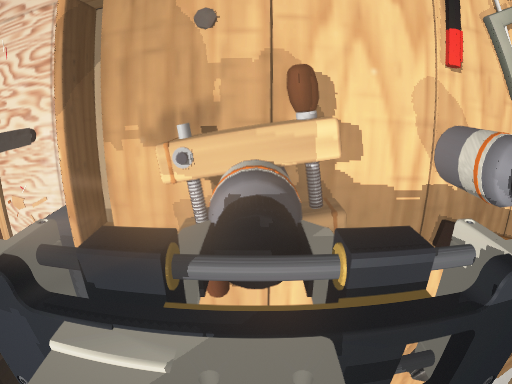

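The gripper holds the cap at 47.5 mm. I'll try the ordinary way first: counter-clockwise from above, which is negative about tool z.

Request:
play_rows:
  plan: "0 0 0 0 0 -0.05; 0 0 0 0 0 -0.05; 0 0 0 0 0 -0.05; 0 0 0 0 0 -0.05; 0 0 0 0 0 0; 0 0 0 0 0 0; 0 0 0 0 0 0; 0 0 0 0 0 0"

```text
t: 16.8
tool_pos: [0.4761, 0.3007, 0.0799]
orientation: [[-0.197, 0.98, 0.0], [0.98, 0.197, -0.0], [-0.0, 0.0, -1.0]]
contact_force: [0.1, 0.6, -2.5]
finger_gap: 0.0475
```

```bash
python3 - <<'E'
from h import *
st()
E
```

```text
t 16.8 pos [0.4761 0.3007 0.0799] yaw 101.34 z [ 1.e-04 -1.e-04 -1.e+00] F [ 0.13  0.58 -2.48] M [ 0.137 -0.171 -0.801] gap 0.047461360487373816 q [-0.18  0.55 -0.67  1.82  0.42  0.92 -0.85]
```

A moment of −0.8 N m opposes this turn, so it is the blocked (tightening) way. I'll turn clockwise and check the moment as it goes.

Request:
play_rows:
  plan: "0 0 0 0 0 0.1; 0 0 0 0 0 0.1; 0 0 0 0 0 0.1; 0 0 0 0 0 0.1; 0 0 0 0 0 0.1; 0 0 0 0 0 0; 0 0 0 0 0 0; 0 0 0 0 0 0"

```text
t: 17.6
tool_pos: [0.4761, 0.3012, 0.0803]
orientation: [[0.294, 0.956, 0.001], [0.956, -0.294, 0.001], [0.001, 0.0, -1.0]]
contact_force: [-0.4, 0.5, 4.6]
finger_gap: 0.048
```

```bash
python3 - <<'E'
from h import *
st()
E
```

```text
t 17.6 pos [0.4761 0.3012 0.0803] yaw 72.91 z [ 6.e-04  5.e-04 -1.e+00] F [-0.41  0.54  4.56] M [ 0.187 -0.02   0.012] gap 0.047976167222608355 q [-0.26  0.52 -0.55  1.82  0.34  0.89 -1.27]
```

Request:
play_rows:
  plan: "0 0 0 0 0 0.1; 0 0 0 0 0 0.1; 0 0 0 0 0 0.1; 0 0 0 0 0 0.1; 0 0 0 0 0 0.1; 0 0 0 0 0 0.1; 0 0 0 0 0 0; 0 0 0 0 0 0"

```text
t: 18.4
tool_pos: [0.4753, 0.301, 0.0801]
orientation: [[0.782, 0.623, -0.001], [0.623, -0.782, -0.0], [-0.001, -0.0, -1.0]]
contact_force: [-3.8, 0.4, 5.8]
finger_gap: 0.0479
```

```bash
python3 - <<'E'
from h import *
st()
E
```

```text
t 18.4 pos [0.4753 0.301  0.0801] yaw 38.56 z [-7.e-04 -1.e-04 -1.e+00] F [-3.83  0.37  5.75] M [ 0.082  0.603 -0.076] gap 0.04786454926976763 q [-0.37  0.49 -0.4   1.83  0.24  0.87 -1.78]
```

Request:
play_rows:
  plan: "0 0 0 0 0 0.07; 0 0 0 0 0 0.07; 0 0 0 0 0 0.07; 0 0 0 0 0 0.07; 0 0 0 0 0 0; 0 0 0 0 0 0; 0 0 0 0 0 0; 0 0 0 0 0 0"

```text
t: 19.2
tool_pos: [0.4749, 0.3011, 0.08]
orientation: [[0.924, 0.383, -0.001], [0.383, -0.924, 0.0], [-0.001, -0.001, -1.0]]
contact_force: [-3.5, 1.7, 5.3]
finger_gap: 0.0477
```

```bash
python3 - <<'E'
from h import *
st()
E
```

```text
t 19.2 pos [0.4749 0.3011 0.08  ] yaw 22.54 z [-0.0014  0.     -1.    ] F [-3.45  1.73  5.28] M [0.207 0.849 0.006] gap 0.04765195857316003 q [-0.42  0.48 -0.33  1.84  0.2   0.86 -2.02]
```

Request:
play_rows:
  plan: "0 0 -0.02 0 0 0; 0 0 -0.02 0 0 0; 0 0 -0.02 0 0 0; 0 0 -0.02 0 0 0; 0 0 0 0 0 0; 0 0 0 0 0 0; 0 0 0 0 0 0; 0 0 0 0 0 0"

```text
t: 20.0
tool_pos: [0.4749, 0.3009, 0.0818]
orientation: [[0.924, 0.381, -0.002], [0.381, -0.924, -0.0], [-0.002, -0.0, -1.0]]
contact_force: [-4.5, 3.0, -1.6]
finger_gap: 0.0477
```

```bash
python3 - <<'E'
from h import *
st()
p,d=camera("scene"); cv2.imwrite("pics/s9.png",cv2.resize(p[160:260,190:310],None,fx=6,fy=6,interpolation=cv2.INTER_CUBIC))
E
```

```text
t 20.0 pos [0.4749 0.3009 0.0818] yaw 22.42 z [-1.8e-03 -3.0e-04 -1.0e+00] F [-4.48  2.96 -1.63] M [0.698 0.966 0.02 ] gap 0.04771010319687743 q [-0.42  0.48 -0.33  1.84  0.2   0.86 -2.02]
```

View pics/s9.png

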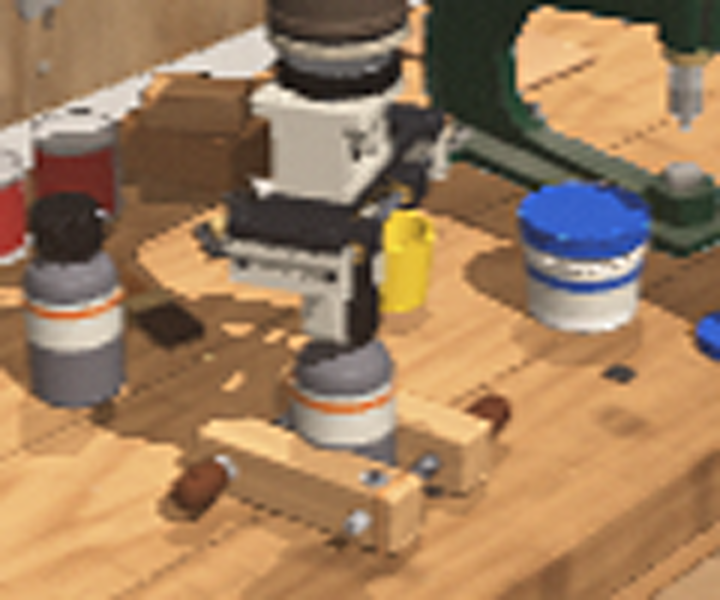

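Request:
play_rows:
  plan: "0 0 -0.02 0 0 0; 0 0 -0.02 0 0 0; 0 0 -0.02 0 0 0; 0 0 0 0 0 0; 0 0 0 0 0 0; 0 0 0 0 0 0; 0 0 0 0 0 0; 0 0 0 0 0 0"

```text
t: 20.85
tool_pos: [0.4749, 0.3009, 0.0836]
orientation: [[0.924, 0.381, -0.002], [0.381, -0.924, -0.0], [-0.002, -0.0, -1.0]]
contact_force: [-4.0, 3.3, -2.1]
finger_gap: 0.0473
```

```bash
python3 - <<'E'
from h import *
st()
E
```

```text
t 20.85 pos [0.4749 0.3009 0.0836] yaw 22.42 z [-1.8e-03 -3.0e-04 -1.0e+00] F [-3.96  3.27 -2.06] M [0.681 0.989 0.007] gap 0.04734389042359022 q [-0.42  0.48 -0.33  1.83  0.2   0.86 -2.02]
```

It has risen 3.6 mm with only 2 N of drag, so the cap looks free. I'll lift on.

Request:
play_rows:
  plan: "0 0 -0.05 0 0 0; 0 0 -0.05 0 0 0; 0 0 -0.1 0 0 0; 0 0 -0.1 0 0 0; 0 0 -0.1 0 0 0; 0 0 -0.1 0 0 0; 0 0 0 0 0 0; 0 0 0 0 0 0"

```text
t: 21.65
tool_pos: [0.4768, 0.3, 0.0993]
orientation: [[0.925, 0.379, 0.001], [0.379, -0.925, -0.001], [0.001, 0.001, -1.0]]
contact_force: [0.5, -0.1, -0.1]
finger_gap: 0.0476
```

```bash
python3 - <<'E'
from h import *
st()
p,d=camera("scene"); cv2.imwrite("pics/s10.png",cv2.resize(p[160:260,190:310],None,fx=6,fy=6,interpolation=cv2.INTER_CUBIC))
E
```

```text
t 21.65 pos [0.4768 0.3    0.0993] yaw 22.28 z [ 1.e-03 -6.e-04 -1.e+00] F [ 0.46 -0.05 -0.14] M [-0.068  0.03   0.037] gap 0.04756062180412029 q [-0.41  0.46 -0.33  1.82  0.19  0.9  -2.02]
```

View pics/s10.png

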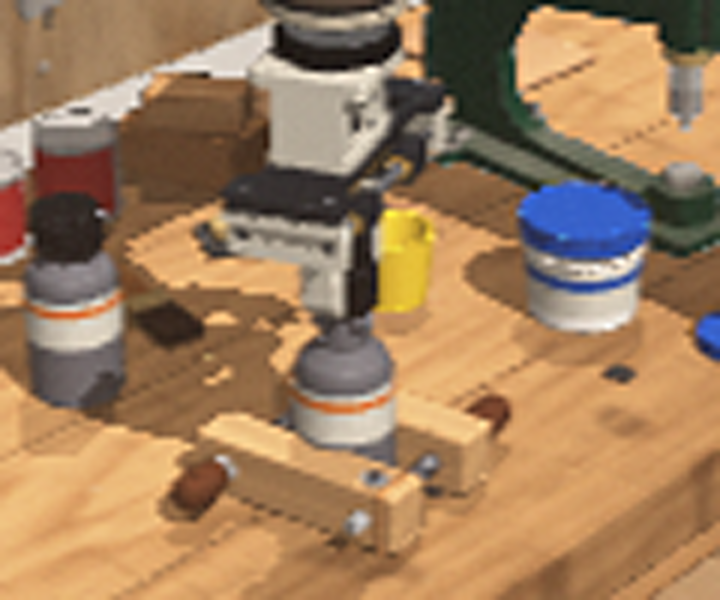

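The neck now shows under the cap at (345,335), and the forces have dropped to zero. I'll lift well clear.

Request:
play_rows:
  plan: "0 0 -0.15 0 0 0; 0 0 -0.3 0 0 0; 0 0 -0.4 0 0 0; 0 0 -0.4 0 0 0; 0 0 -0.4 0 0 0; 0 0 -0.3 0 0 0; 0 0 -0.15 0 0 0; 0 0 0 0 0 0"

```text
t: 22.5
tool_pos: [0.4763, 0.301, 0.163]
orientation: [[0.925, 0.38, 0.001], [0.38, -0.925, 0.001], [0.001, -0.0, -1.0]]
contact_force: [0.1, -0.6, -0.6]
finger_gap: 0.0476
```

Request:
play_rows:
  plan: "0 0 0 0 0 0; 0 0 0 0 0 0; 0 0 0 0 0 0; 0 0 0 0 0 0; 0 0 0 0 0 0; 0 0 0 0 0 0; 0 0 0 0 0 0; 0 0 0 0 0 0"

```text
t: 23.3
tool_pos: [0.4759, 0.3007, 0.1622]
orientation: [[0.925, 0.38, -0.0], [0.38, -0.925, -0.0], [-0.0, 0.0, -1.0]]
contact_force: [0.5, -0.4, -0.2]
finger_gap: 0.0475
```

```bash
python3 - <<'E'
from h import *
st()
for n in ("scene","top"):
    m=camera_model(n);p,d=camera(n);P=cloud(m,d)
    c=p[140:260,180:330] if n=="scene" else p[130:290,130:370]; f=5 if n=="scene" else 3.3
    cv2.imwrite(f"pics/{n}11.png",cv2.resize(c,None,fx=f,fy=f,interpolation=cv2.INTER_CUBIC))
    h=cv2.cvtColor(p,cv2.COLOR_BGR2HSV); 
    b=((h[...,0]>100)&(h[...,0]<130)&(h[...,1]>130)&(d>0)&(abs(P[...,0]-.507)<.06)&(abs(P[...,1]-.0235)<.06)&(P[...,2]>.04)).astype(np.uint8)
    if n=="top":
        e=cv2.erode(b,np.ones((5,5)))>0; q=P[e]
        print('lid z',np.median(q[:,2]).round(4),'slopes',np.linalg.lstsq(np.c_[q[:,:2]-[.507,.0235],np.ones(len(q))],q[:,2],rcond=None)[0].round(4), e.sum())
        e0=e; q=cloud(m,np.load("pics/top0.npy"))[e]; print(' before',np.median(q[:,2]).round(4))
        M=cv2.moments(b); print('centre',rayplane(m,M['m10']/M['m00'],M['m01']/M['m00'],.078).round(4))
E
```

```text
t 23.3 pos [0.4759 0.3007 0.1622] yaw 22.33 z [-0.e+00 -1.e-04 -1.e+00] F [ 0.45 -0.4  -0.23] M [-0.056  0.024 -0.027] gap 0.047543641367632124 q [-0.4   0.39 -0.35  1.75  0.15  1.03 -1.98]
lid z 0.0781 slopes [-0.0014  0.0002  0.0781] 376
 before 0.0859
centre [0.5056 0.024  0.078 ]
```

View pics/scene11.png

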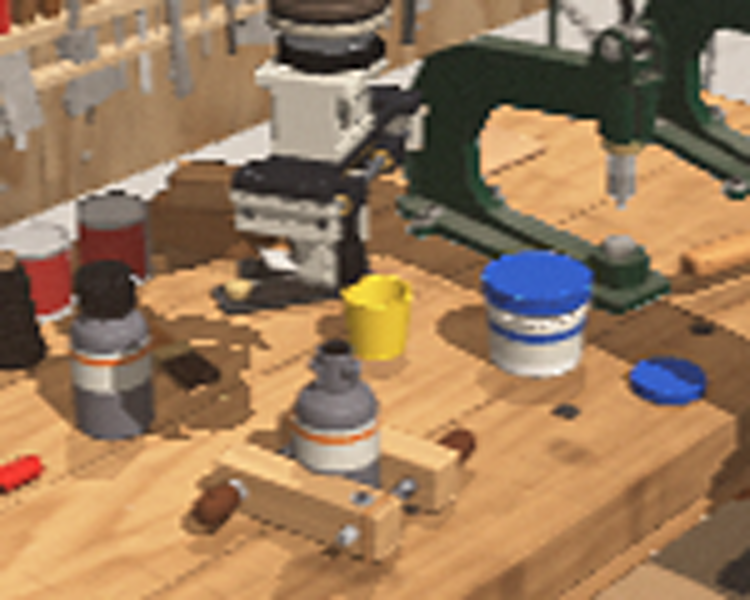

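View pics/top11.png

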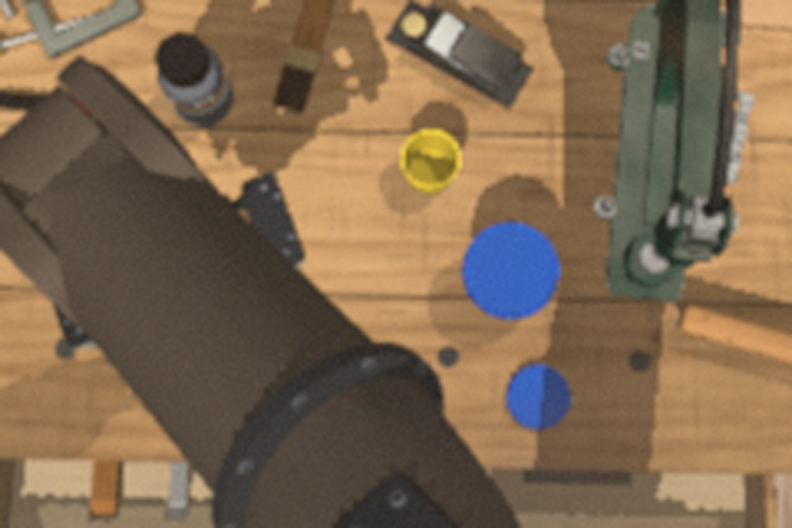

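The lid top reads 0.0781 m and level (it was 0.0859), with its centre unmoved. The neck at scene-crop (335,350) is open and the gripper still holds 47.5 mm, so the cap is in hand about 5 cm above the mouth. I'm handing in.

```bash
python3 -c "
from h import *
print(sign_off()); st()"
```

```text
the job is handed in; nothing more can be done
None
the job is handed in; nothing more can be done
```

The lid is snapped on, and the cap of the clamped bottle is off and still in the gripper. I handed in at 23.3 s of the 48 s.

- **Lid:** I pressed the larger blue lid down with the shut fingers, and it gave at a reading of about 7 N. I then pressed on to about 16 N and a touch more. The top camera put its top at 78.1 mm (85.9 mm before), level to within about 0.1 mm across. Its centre is where it was, within about 1 mm.
- **Cap:** Turned counter-clockwise it met 0.8 N m, so it was blocked. It loosened clockwise, which makes it a left-hand thread. After about 75 degrees it lifted with only 2 N of drag.
- **End state:** The gripper holds the cap at 47.5 mm opening, about 5 cm above the open neck. In the last pictures the spare bottle is shut, and the cup, the small lid and the plane look unmoved.

**What disagreed:** The fingertips really end about 33 mm behind the reported TCP. The first press on the lid stopped short in the air because of this. I corrected for it from the wrist picture, and the contact force confirmed it. The scene camera's side view also read the lid 2–3 mm low.

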